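# Load a filter carrier under the hold-down spring of an optics slot

### The job

With the fingertips, and without gripping or lifting it, press the flat filter carrier down hard against its sprung bed and, keeping it pressed, slide it under the bridge and the brass leaf spring until it is fully home against the end wall of the slot. Then let go: the bed must have sprung up again behind the carrier, which lies flat under the leaf spring. Leave the mirror mount, the lens mount and the screwdriver where they are.

Things in the scene. Friction and masses are not known exactly. Their poses are not given: they have to be found in the camera images.
- slot: Dark straight channel fixed to the table, 239 long x 110 wide x 36 mm high, open on top. Origin: at table height on the channel's centre line. x points along the channel in the loading direction, y left, z up. 73 mm wide between side walls (8 mm thick, tops at z = 36 mm); fixed floor at z = 20 mm from x = -24 to +105 mm. Rear wall: inner face at x = -116 mm, top at z = 34 mm.
- bridge (a point): Middle of the underside of the bridge that crosses the channel: x = +53, z = 34.5 mm of the slot. The bridge is 12 mm long in x (47 to 59 mm), its top at z = 46.5 mm. The raised carrier (top at 40 mm) runs against it; pressed down 5.5 mm or more it passes below.
- end_wall (a point): Foot of the end wall's inner face, on the channel floor: x = +105, z = 20 mm of the slot. The carrier is fully home when its front touches this face; its origin is then at x = +45 mm of the slot, its underside on the floor, its rear end 9 mm clear of the bed.
- bed (a joint): Grey plastic sprung bed, 78 x 62 mm, in the channel from x = -102 to -24 mm of the slot. Value: metres pressed down; 0 = up (top 10 mm above the fixed floor), 0.0095 = bottomed (0.5 mm above it). Spring: about 6 N to start moving and 0.9 N more per mm (13.5 N at 8 mm), less the carrier's weight. It rises by itself when nothing presses it.
- leaf (a joint): Brass leaf spring, 40 mm wide, 34 mm long, hinged on the far side of the bridge and sloping down in the loading direction; tip at about x = +91 mm of the slot. Value: radians lifted; 0 = free (tip 5 mm above the floor), about 0.12 to 0.2 when it rests on the carrier, pressing with some 4 N. The carrier's front edge lifts it by itself.
- carrier: Loose flat aluminium filter carrier, 120 (x) x 70 (y) x 10 mm, 0.13 to 0.25 kg, glass in its front half. Origin: centre of its underside; x to its front, as the slot's x. A cross ridge 6 mm thick, 60 wide, 8 high stands on top, rear face at x = -16 mm. First it lies on the raised bed (top 40 mm over the table), origin at x = -48 to -40 mm of the slot. At home its ridge is 10 mm off the bridge.
- pad (a point): Centre of the flat pressing pad on the carrier's upper surface, 36 mm behind the carrier's origin and 10 mm above it. The pad is 44 mm long, 70 mm wide; the ridge's rear face is 20 mm ahead of this point. Fingertips pressing here 7 to 9 mm down and pushing forward against the ridge drive the carrier, which slides easily in the channel.
- mirror_mount: Bystander: black 50 x 75 mm foot with a post and a 38 mm round mirror mount, 107 mm tall, loose. Origin: centre of its underside.
- lens_mount: Bystander: the same kind of mount with a lens, 107 mm tall, loose. Origin: centre of its underside.
- driver: Bystander: screwdriver, 160 mm long, lying on the table. Origin: under its middle.
Things that resemble listed ones, but are neither listed nor needed, are in the scene too. Of the things that look like the carrier, the middle-sized one is meant.

How it is judged:
On the way, in this order (a step that is already met when the one before it is completed fails the run):
1. the carrier is pressed down on the sprung bed by the fingers, before it is under the bridge (value of joint bed above 0.005 m and contact force between the fingers and carrier above 4 N and x of carrier in the frame of slot below -0.012 m), for 0.1 s.
2. still pressed by the fingers, the carrier has its front under the bridge (contact force between the fingers and carrier above 4 N and x of carrier in the frame of slot above -0.005 m and z of carrier in the frame of slot below 0.027 m), for 0.05 s.
3. the carrier has lifted the leaf spring (value of joint leaf above 0.08 rad and x of carrier in the frame of slot above 0.015 m), for 0.1 s.
At the end, for the whole second after the job is handed in: The carrier is within 4.5 mm of touching the end wall, flat on the channel floor (within 2.5 mm and 0.04 rad), at rest under the lifted leaf spring (leaf above 0.08 rad); the bed is up again (less than 2 mm pressed); the two mounts and the screwdriver are within 20 mm of where they stood (x of carrier in the frame of slot above 0.0405 m and z of carrier in the frame of slot below 0.0225 m and angle between carrier's own z axis and vertical below 0.04 rad and angle between the x axis of carrier and the x axis of slot, either way round below 0.08 rad and value of joint leaf above 0.08 rad and value of joint bed below 0.002 m and linear speed of carrier below 0.01 m/s and distance of each of mirror_mount, lens_mount, driver from where it was at the start of the episode below 0.02 m).
It fails at once if the carrier is lifted off the bed or tipped (z of carrier in the frame of slot above 0.04 m or angle between carrier's own z axis and vertical above 0.3 rad).
It fails at once if a mount or the screwdriver is pushed away or knocked over (distance of any of mirror_mount, lens_mount, driver from where it was at the start of the episode above 0.03 m or angle between any of mirror_mount, lens_mount's own z axis and vertical above 0.5 rad).
It also fails if it takes over 48 s, if anything falls off the work surface, if the arm or the gripper's body presses on something with over 40 N, if the wrist force passes 120 N, or if a joint passes its speed limit or range.

### The arm

A 7-joint arm with a two-finger parallel gripper is mounted at the origin on the work surface. World frame = base frame: x ahead of the robot, y to its left, z up, the work surface at z = 0. Lengths are in m, angles in rad, forces in N, time in s.
With the tool pointing down it reaches from about 0.4 to 0.875 m from the base axis. Payload 19.3 kg.
Tool frame: the origin (TCP) lies at the very end of the fingers, on their centre line; the grasp point (between the pads) lies 19 mm behind it; z points along the fingers, y is the line along which they close (so a half turn about z gives the same grasp; the last joint's range is limited). The gripper opens to 85 mm and grips with 20 to 120 N. Pads are 22 mm wide; open, the fingers measure 114 mm over their backs; the gripper's body (76 mm by 85 mm) begins 54 mm behind the grasp point. The pads swing forward as they close: fully open they stand 13 mm farther back than shut.
Start: joints at [-1.364, 0.521, -0.036, 1.599, 0.021, 1.021, -0.113], TCP at [0.171, 0.601, 0.231] pointing down, gripper open.
Joint ranges: [-2.91, 2.91], [-0.3, 2.13], [-1.5, 1.42], [0.17, 2.43], [-1.26, 4.41], [0.16, 1.93], [-2.52, 2.52]. Speed limits (rad/s): [1.89, 1.89, 2.39, 2.39, 3.01, 3.01, 3.01].

### API

Orientations are given as [roll, pitch, yaw] about the fixed x, y, z axes, in that order (R = Rz(yaw) Ry(pitch) Rx(roll)).
In Python, from workcell import bot gives the robot as it stands.
- The arm moves only by the tool carry_out, never from a script. Its argument "rows" is a list that holds one entry, the list of rows, each a list of 4 numbers: the shift along the tool's x, y, z in m, then the turn about the tool's z in degrees. In form: [[[x, y, z, twist], ...]]. A call has 1 to 12 rows; each row is the pose to reach, as a shift and turn from the pose commanded when the call began, along the tool's axes at that moment; what a row does not reach only later rows make up. A row lasts 1/12 s, in which the tool goes at most 41.7 mm and 7.16 degrees, less where a joint would pass 70% of its speed; a pose out of reach is approached as far as the arm can. A call with a gripper value outside its range is refused whole. "grip" is the finger opening in m, from 0 to 0.0854, set as the call begins (left out, the last holds). The fingers move at their own pace and stop on an object; "grip_force" is the grip in N (left out, the last holds). Time passes only in rows, so rows that repeat a pose let the fingers close. It gives the time, the measured TCP pose, the force, the opening and the grip force at its end, in the units of the state.
- bot.observe(): the state, without advancing time (a new reading comes with each control period).
- bot.grab_frame(name): name is "scene" or "top" or "wrist"; returns a dict with "pixels" (420x560x3 uint8, red, green, blue), "K" (3x3 intrinsics, pixels), "pose" (4x4, takes a point from camera to world coordinates). Camera axes: x right, y down, z forward; pixel columns grow to the right and rows downward; lengths in m; the calibration is good to about 2 mm. A picture is of the moment at which its call begins. There is no depth.
- bot.job_done(): hands the job in; it is judged then, once.
Trained networks look in a picture, given as the dict that the camera call returned (one of the last four; its "shot" number tells which), for a name from the list of things; names that differ only in an ending like _2 or _b are one class to them, and where a whole thing is asked for, a point or a joint stands for the part that bears it (a point fixed in the world has none). Each returns a list of dicts, best first, with "conf" (0 to 1); they miss things now and then, are a little off and sometimes report something else, mostly with a low value. They report only what shows in the picture. A call takes as long as a camera call. They do not tell look-alikes from the thing itself.
- bot.look_for(picture, label): "position" ([column, row] in pixels, amid what is visible of it).
- bot.regions_of(picture, label): "region" (420x560 bool, what is visible of it) and "position" ([column, row] in pixels, amid what is visible of it).
- bot.spot_point(picture, label): "position" ([column, row] in pixels: a listed point, or the origin of a listed thing).
The state is a dict: "clock": time; "qpos": joint angles; "qd": joint speeds; "joint_efforts": joint torques, N m; "position": TCP position; "tool_rot": TCP orientation; "force": force on the tool from outside, world axes, zero at the start; "moment": the same for the moment, N m; "grip_width": finger opening in m; "finger_force": force on a finger pad.
Only numpy, scipy, OpenCV 4.12 (cv2) and the standard library are available. Lean on these libraries where they do the work, as an engineer would, in place of code of your own. Each camera call takes 0.05 s, during which the arm holds its last target. There are 200 camera calls.

## Working session

There is one attempt and no reset: what is moved stays moved. The work goes in short steps, Python scripts to look and compute and a tool call to move; the robot and the scene stay as the last step left them, time stands still between calls to the robot, and variables do not carry over. Pictures are saved under pics/ and viewed, at most 10 in all, crops included, and the job is handed in when it is done.

Besides the shell and the picture viewer there is one more tool, called after "Request:" by a JSON object that holds its "fn" and its "kwargs", one argument or row to a line. carry_out: Moves the arm, as the interface text tells. Its arguments: {"type":"object","properties":{"rows":{"type":"array","items":{"type":"array","items":{"type":"array","items":{"type":"number"}}}},"grip":{"type":"number"},"grip_force":{"type":"number"}},"required":["rows"]}

```bash
mkdir -p pics
cat > h.py <<'E'
import numpy as np, cv2
from workcell import bot
def ray(f,px,z):
    K=np.array(f["K"]);T=np.array(f["pose"])
    d=T[:3,:3]@np.linalg.solve(K,[px[0],px[1],1.]);o=T[:3,3]
    return o+d*(z-o[2])/d[2]
def proj(f,p):
    T=np.linalg.inv(np.array(f["pose"]));c=T[:3,:3]@np.array(p)+T[:3,3];u=np.array(f["K"])@c
    return u[:2]/u[2]
def save(f,n): cv2.imwrite("pics/"+n,cv2.cvtColor(np.array(f["pixels"]),cv2.COLOR_RGB2BGR))
E
python3 - <<'E'
from h import *
s=bot.observe();print({k:np.round(s[k],3) for k in("clock","position","tool_rot","force","grip_width")})
Z=dict(bridge=.0345,end_wall=.02,pad=.04,carrier=.03,slot=0,mirror_mount=0,lens_mount=0,driver=0)
for c in("top","scene"):
    f=bot.grab_frame(c);save(f,c+"0.png");print(c,np.round(np.array(f["pose"])[:3],2).tolist())
    for l,z in Z.items():
        for r in bot.spot_point(f,l)[:4]: print(l,round(r["conf"],2),np.round(r["position"],1),np.round(ray(f,r["position"],z),3))
E
```

```text
{'clock': np.float64(0.0), 'position': array([0.171, 0.601, 0.231]), 'tool_rot': array([-3.141,  0.   ,  2.865]), 'force': array([-0.768, -0.554, -0.314]), 'grip_width': np.float64(0.085)}
top [[-0.01, -1.0, 0.05, 0.53], [-1.0, 0.01, 0.01, 0.03], [-0.01, -0.05, -1.0, 1.12]]
bridge 0.6 [237.1 230.5] [0.534 0.119 0.034]
end_wall 0.95 [217.8 246.2] [0.502 0.16  0.02 ]
end_wall 0.33 [174.7 286.1] [0.422 0.249 0.02 ]
pad 0.8 [412.7 198.2] [ 0.595 -0.236  0.04 ]
pad 0.77 [291.8 195.4] [0.604 0.007 0.04 ]
pad 0.57 [287.1 307.9] [0.378 0.019 0.04 ]
carrier 0.96 [297.4 309.3] [ 0.374 -0.001  0.03 ]
carrier 0.88 [275.6 203. ] [0.589 0.04  0.03 ]
carrier 0.59 [391.5 207.4] [ 0.577 -0.195  0.03 ]
slot 0.88 [265.5 215.5] [0.565 0.062 0.   ]
mirror_mount 0.8 [185.5 157.4] [0.69  0.229 0.   ]
mirror_mount 0.37 [265.2 215.2] [0.566 0.062 0.   ]
lens_mount 0.88 [174.5 286.4] [0.419 0.253 0.   ]
driver 0.61 [255.3 142.7] [0.719 0.082 0.   ]
scene [[-0.11, 0.66, -0.74, 1.06], [0.99, 0.08, -0.07, 0.09], [0.01, -0.75, -0.66, 0.5]]
bridge 0.6 [330.5 215.7] [0.534 0.121 0.034]
pad 0.79 [259.4 234.4] [0.601 0.005 0.04 ]
pad 0.65 [119.8 235. ] [ 0.63  -0.221  0.04 ]
pad 0.64 [287.5 170.3] [0.415 0.033 0.04 ]
carrier 0.93 [278.  233.3] [0.585 0.034 0.03 ]
carrier 0.87 [272.9 174.6] [0.42  0.004 0.03 ]
carrier 0.66 [148.5 230.4] [ 0.604 -0.184  0.03 ]
slot 0.6 [301.2 240.4] [0.567 0.073 0.   ]
mirror_mount 0.86 [400.4 308. ] [0.691 0.232 0.   ]
lens_mount 0.75 [392.  193.2] [0.412 0.245 0.   ]
driver 0.9 [296. 316.] [0.724 0.077 0.   ]
```

View pics/top0.png

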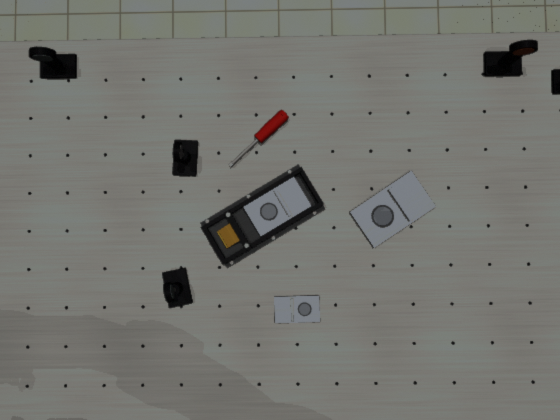

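View pics/scene0.png

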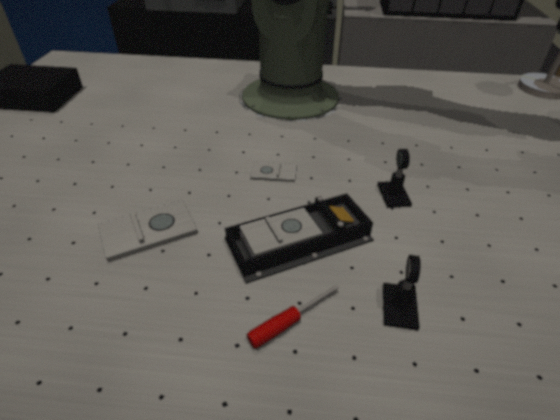

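Look-alikes in the top picture: the large carrier lying on the table at (392,207), the small one at (297,309), and the middle-sized one in the dark slot at (272,205). I choose the one in the slot. Its glass faces the bridge and leaf, which are at (237,230) and (228,236). The mounts are at (185,157) and (175,286), and the driver is at (262,135), all clear of the path.

Run:
```python
from h import *
f=bot.grab_frame("top")
cv2.imwrite("pics/crop.png",cv2.resize(cv2.cvtColor(np.array(f["pixels"])[150:280,180:350],cv2.COLOR_RGB2BGR),None,fx=4,fy=4,interpolation=2))
def rect(lab,z,near=None):
    for r in bot.regions_of(f,lab)[:3]:
        m=np.argwhere(r["region"])[:,::-1]
        h=cv2.convexHull(m.astype(np.int32))[:,0]
        w=np.array([ray(f,p,z)[:2] for p in h],np.float32)
        b=cv2.minAreaRect(w*1000);print(lab,round(r["conf"],2),np.round(r["position"]),np.round(b[0]),np.round(b[1]),b[2])
rect("slot",.036);rect("carrier",.04)
s=bot.observe();R=np.array([[np.cos(2.865),np.sin(2.865),0],[np.sin(2.865),-np.cos(2.865),0],[0,0,-1]])
t=np.array([.59,.027,.15]);print(R.T@(t-s["position"]))
```

```text
slot 0.73 [250. 224.] [563.  68.] [108. 239.] 30.262537002563477
carrier 0.85 [390. 210.] [ 574. -194.] [ 88. 152.] 32.90936279296875
carrier 0.66 [294. 308.] [377.   1.] [90. 53.] 89.48360443115234
carrier 0.56 [275. 206.] [583.  38.] [ 73. 120.] 30.421342849731445
[-0.56004809 -0.43791194  0.081285  ]
```

View pics/crop.png

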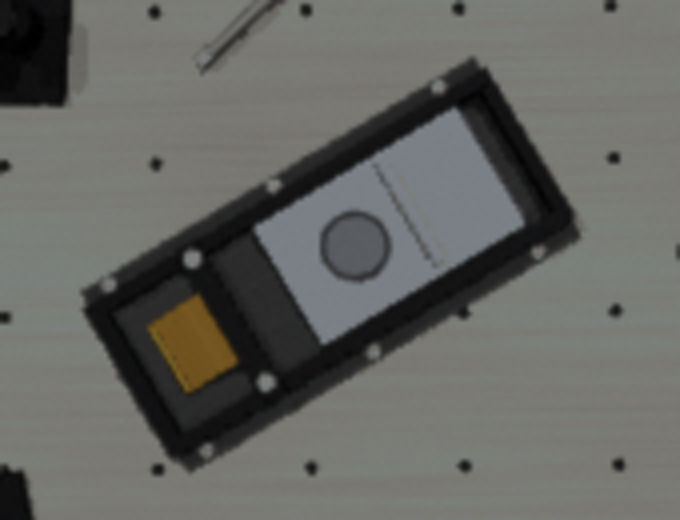

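The crop shows the middle carrier at crop (365,225), inside the slot. Its ridge is at crop (405,215) and its pad is behind that, towards the upper right. The leaf is at crop (193,343). The measured size of 120 x 73 mm matches, and the slot axis is at 120.3° in the world frame. First I approach at constant height.

Request:
{"fn": "carry_out", "kwargs": {
  "rows": [
    [[-0.571,-0.449,0,43.9],[-0.571,-0.449,0,43.9],[-0.571,-0.449,0,43.9],[-0.571,-0.449,0,43.9],[-0.571,-0.449,0,43.9],[-0.571,-0.449,0,43.9],[-0.571,-0.449,0,43.9],[-0.571,-0.449,0,43.9],[-0.571,-0.449,0,43.9],[-0.571,-0.449,0,43.9],[-0.571,-0.449,0,43.9],[-0.571,-0.449,0,43.9]]
  ],
  "grip": 0.03
}}

```text
clock: 2.05
position: [0.4653, 0.1947, 0.2316]
tool_rot: [3.141, -0.0, 2.099]
force: [1.0, 1.4, -0.2]
grip_width: 0.0299
finger_force: 0.0
```

Request:
{"fn": "carry_out", "kwargs": {
  "rows": [
    [[-0.224,0.023,0.1,0],[-0.224,0.023,0.1,0],[-0.224,0.023,0.1,0],[-0.224,0.023,0.1,0],[-0.224,0.023,0.1,0],[-0.224,0.023,0.1,0],[-0.224,0.023,0.1,0],[-0.224,0.023,0.1,0],[-0.224,0.023,0.1,0]]
  ]
}}

```text
clock: 2.8
position: [0.5969, 0.0148, 0.1312]
tool_rot: [-3.141, -0.0, 2.098]
force: [-0.2, 0.6, -0.8]
grip_width: 0.03
finger_force: 0.0
```

Run:
```python
from h import *
s=bot.observe();print({k:np.round(s[k],4) for k in("clock","position","tool_rot","force","grip_width")})
f=bot.grab_frame("wrist");g=np.array(f["pixels"])
u=np.array([-.505,.863]);v=np.array([-.863,-.505]);c=np.array([.583,.038])
P=lambda x,y,z:tuple(int(round(a)) for a in proj(f,[*(c+u*x+v*y),z]))
for l,z in(("pad",.04),("carrier",.03),("bridge",.0345)):
    for r in bot.spot_point(f,l)[:2]: 
        w=ray(f,r["position"],z);d=w[:2]-c;print(l,round(r["conf"],2),np.round(r["position"]),np.round(w,4),"rel",d@u,d@v)
g=g.copy()
for x in(-60,-16,60):
    cv2.line(g,P(x/1e3,-.035,.04),P(x/1e3,.035,.04),(255,0,0),1)
save(dict(pixels=g),"w1.png")
```

```text
{'clock': np.float64(2.8), 'position': array([0.5969, 0.0148, 0.1312]), 'tool_rot': array([-3.1413e+00, -4.0000e-04,  2.0984e+00]), 'force': array([-0.2263,  0.622 , -0.8317]), 'grip_width': np.float64(0.03)}
pad 0.94 [170. 395.] [ 0.5993 -0.2085  0.04  ] rel -0.22098754695033807 0.11040421122272477
pad 0.61 [48. 47.] [0.3951 0.0354 0.04  ] rel 0.0925963060698035 0.16345844453337835
carrier 0.73 [46. 83.] [0.3941 0.009  0.03  ] rel 0.07031221838986203 0.17765513397425875
bridge 0.86 [282.  48.] [0.5371 0.1187 0.0345] rel 0.09279154483956539 -0.0011049712842766748
```

View pics/w1.png

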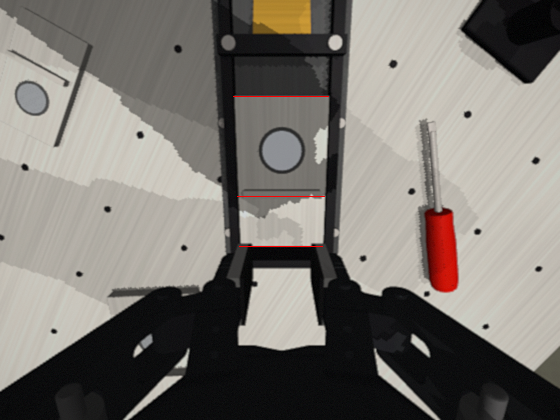

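The wrist view confirms the overlay: the carrier's front edge is at row 97, the ridge at row 193 and the bridge at row 45. The carrier is at slot x ≈ -40 mm and laterally within 1 mm. I descend just behind the ridge.

Request:
{"fn": "carry_out", "kwargs": {
  "rows": [
    [[-0.005,0,0.03,0],[-0.005,0,0.06,0],[-0.005,0,0.08,0],[-0.005,0,0.087,0],[-0.005,0,0.087,0],[-0.005,0,0.089,0],[-0.005,0,0.091,0],[-0.005,0,0.093,0],[-0.005,0,0.093,0]]
  ]
}}

```text
clock: 3.75
position: [0.6003, 0.0104, 0.0391]
tool_rot: [3.14, 0.001, 2.099]
force: [0.4, 1.1, 3.5]
grip_width: 0.0303
finger_force: 1.7
```

Request:
{"fn": "carry_out", "kwargs": {
  "rows": [
    [[0,0,0.002,0],[0,0,0.004,0],[0,0,0.006,0],[0,0,0.007,0],[0,0,0.008,0],[0,0,0.008,0],[0,0,0.008,0]]
  ]
}}

```text
clock: 4.33
position: [0.6003, 0.0103, 0.031]
tool_rot: [3.14, 0.0, 2.099]
force: [-0.7, 1.7, 10.9]
grip_width: 0.0299
finger_force: 5.3
```

Request:
{"fn": "carry_out", "kwargs": {
  "rows": [
    [[0,0,0.001,0],[0,0,0.002,0],[0,0,0.002,0],[0.003,0,0.002,0],[0.006,0,0.002,0],[0.009,0,0.002,0],[0.012,0,0.002,0],[0.015,0,0.002,0],[0.018,0,0.002,0],[0.021,0,0.002,0],[0.021,0,0.002,0]]
  ]
}}

```text
clock: 5.25
position: [0.5908, 0.0281, 0.03]
tool_rot: [3.138, 0.002, 2.098]
force: [0.7, -1.2, 21.8]
grip_width: 0.0303
finger_force: 11.0
```

Run:
```python
from h import *
s=bot.observe();print({k:np.round(s[k],4) for k in("clock","position","force","moment")})
f=bot.grab_frame("wrist");save(f,"w2.png")
```

```text
{'clock': np.float64(5.25), 'position': array([0.5908, 0.0281, 0.03  ]), 'force': array([ 0.6578, -1.1502, 21.8434]), 'moment': array([-0.2788,  0.0262, -0.0384])}
```

View pics/w2.png

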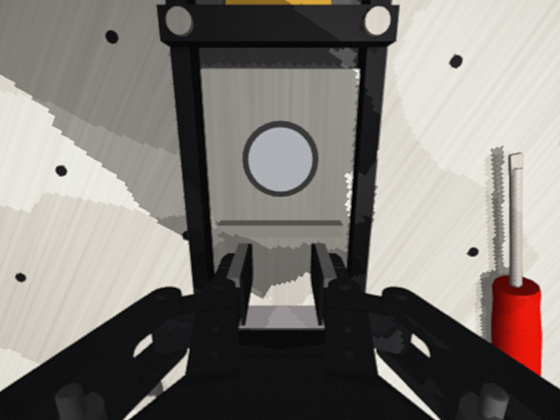

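The view shows the carrier pressed and still straight, with its front edge at row 67, short of the bridge at row 25, and its ridge at row 222. The force of 22 N means the bed has bottomed, so I relax slightly and keep sliding.

Request:
{"fn": "carry_out", "kwargs": {
  "rows": [
    [[0.003,0,-0.0003,0],[0.006,0,-0.0003,0],[0.009,0,-0.0003,0],[0.012,0,-0.0003,0],[0.015,0,-0.0003,0],[0.018,0,-0.0003,0],[0.021,0,-0.0003,0],[0.024,0,-0.0003,0],[0.027,0,-0.0003,0],[0.03,0,-0.0003,0],[0.03,0,-0.0003,0]]
  ]
}}

```text
clock: 6.22
position: [0.5752, 0.0542, 0.0299]
tool_rot: [3.139, 0.002, 2.098]
force: [-0.5, -0.1, 17.6]
grip_width: 0.0298
finger_force: 8.9
```

Run:
```python
from h import *
s=bot.observe();print({k:np.round(s[k],4) for k in("clock","position","force","moment")})
f=bot.grab_frame("wrist");save(f,"w3.png")
u=np.array([-.505,.863]);c=np.array([.583,.038])
print("tip slot x",(s["position"][:2]-c)@u-.040)
for x in range(-60,60,5): print(x,np.round(proj(f,[*(c+u*(x/1e3+.04)),.031])[1]),end="; ")
```

```text
{'clock': np.float64(6.2167), 'position': array([0.5752, 0.0542, 0.0299]), 'force': array([-0.4605, -0.1182, 17.5779]), 'moment': array([-0.0633,  0.0626,  0.015 ])}
tip slot x -0.022074866375982903
-60 323.0; -55 316.0; -50 308.0; -45 300.0; -40 292.0; -35 284.0; -30 275.0; -25 267.0; -20 258.0; -15 249.0; -10 240.0; -5 231.0; 0 222.0; 5 212.0; 10 202.0; 15 193.0; 20 183.0; 25 172.0; 30 162.0; 35 151.0; 40 140.0; 45 129.0; 50 118.0; 55 106.0;
```

View pics/w3.png

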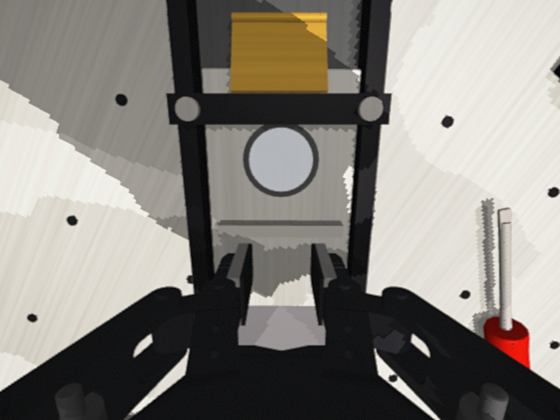

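The carrier follows by friction. Its front edge has passed the bridge to row 68 (slot x ≈ 72), which puts its origin at about +12 mm, so about 33 mm remain.

Request:
{"fn": "carry_out", "kwargs": {
  "rows": [
    [[0.003,0,0,0],[0.006,0,0,0],[0.009,0,0,0],[0.012,0,0.0003,0],[0.015,0,0.0003,0],[0.018,0,0.0003,0],[0.021,0,0.0003,0],[0.024,0,0.0003,0],[0.027,0,0.0003,0],[0.03,0,0.0003,0],[0.03,0,0.0003,0]]
  ]
}}

```text
clock: 7.18
position: [0.5605, 0.0798, 0.0297]
tool_rot: [3.138, 0.002, 2.098]
force: [1.9, -2.8, 17.7]
grip_width: 0.0298
finger_force: 10.3
```

Request:
{"fn": "carry_out", "kwargs": {
  "rows": [
    [[0.002,0,0,0],[0.004,0,0,0],[0.005,0,0,0],[0.006,0,0,0],[0.006,0,0,0]]
  ]
}}

```text
clock: 7.6
position: [0.5575, 0.0847, 0.0296]
tool_rot: [3.139, 0.002, 2.098]
force: [1.1, -4.2, 15.8]
grip_width: 0.0298
finger_force: 9.2
```

Run:
```python
from h import *
s=bot.observe();print({k:np.round(s[k],4) for k in("clock","position","force","moment")})
f=bot.grab_frame("wrist");save(f,"w4.png")
u=np.array([-.505,.863]);c=np.array([.583,.038])
print("tip slot x",(s["position"][:2]-c)@u-.040)
for x in (20,25,30,35,40,45,95,100,105): print(x,np.round(proj(f,[*(c+u*(x/1e3+.04)),.030])[1]),end="; ")
```

```text
{'clock': np.float64(7.6), 'position': array([0.5575, 0.0847, 0.0296]), 'force': array([ 1.0743, -4.2241, 15.8097]), 'moment': array([-1.031 , -0.4103, -0.0167])}
tip slot x 0.013174342651089972
20 249.0; 25 240.0; 30 231.0; 35 222.0; 40 212.0; 45 203.0; 95 95.0; 100 83.0; 105 71.0;
```

View pics/w4.png

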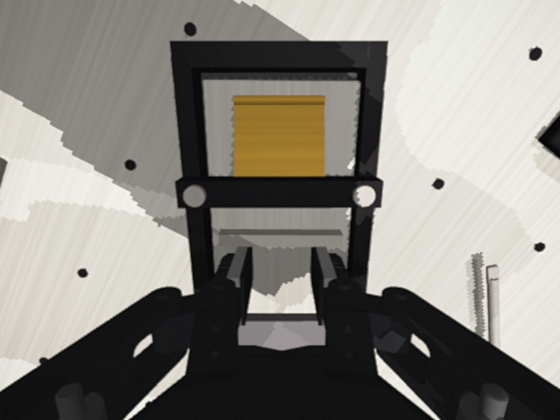

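The front edge (row 79) is right at the end wall, and the ridge has slipped about 5 mm relative to the fingers (row 231). I push on until the fingers meet the ridge to make sure it is seated.

Request:
{"fn": "carry_out", "kwargs": {
  "rows": [
    [[0.002,0,0,0],[0.004,0,0,0],[0.005,0,0,0],[0.006,0,0,0],[0.007,0,0,0],[0.008,0,0,0],[0.008,0,0,0]]
  ]
}}

```text
clock: 8.23
position: [0.5554, 0.0888, 0.0297]
tool_rot: [3.137, 0.006, 2.095]
force: [16.1, -18.7, 5.7]
grip_width: 0.0297
finger_force: 15.8
```

It is seated against the wall: 25 N of back force and the fingers have stopped. I relieve the push, then lift straight off.

Request:
{"fn": "carry_out", "kwargs": {
  "rows": [
    [[-0.003,0,0,0],[-0.0035,0,-0.001,0],[-0.004,0,-0.002,0],[-0.0045,0,-0.005,0],[-0.005,0,-0.012,0],[-0.005,0,-0.03,0],[-0.005,0,-0.06,0],[-0.005,0,-0.1,0],[-0.005,0,-0.1,0],[-0.005,0,-0.1,0]]
  ]
}}

```text
clock: 9.07
position: [0.5551, 0.0886, 0.1307]
tool_rot: [3.138, 0.0, 2.099]
force: [0.2, -0.7, 0.3]
grip_width: 0.0299
finger_force: 0.0
```

Run:
```python
from h import *
s=bot.observe();print({k:np.round(s[k],4) for k in("clock","position","force")})
f=bot.grab_frame("wrist")
u=np.array([-.505,.863]);v=np.array([-.863,-.505]);c=np.array([.583,.038])
P=lambda x,y,z:tuple(int(round(a)) for a in proj(f,[*(c+u*(x+.04)+v*y),z]))
g=np.array(f["pixels"]).copy()
for x,z in((.105,.03),(-.015,.03),(.029,.03),(-.024,.03)):
    cv2.line(g,P(x,-.012,z),P(x,.012,z),(255,0,0),1)
save(dict(pixels=g),"w5.png")
```

```text
{'clock': np.float64(9.0667), 'position': array([0.5551, 0.0886, 0.1307]), 'force': array([ 0.2307, -0.7497,  0.3086])}
```

View pics/w5.png

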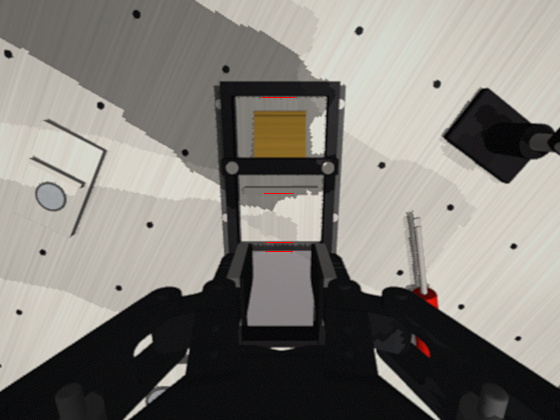

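The carrier's front lies on the wall line (row 97), its ridge at row 187 and its rear at row 243, with the grey bed behind it. I retreat and take one last look to check that it is flat and the bed is up.

Request:
{"fn": "carry_out", "kwargs": {
  "rows": [
    [[-0.03,0,-0.03,0],[-0.06,0,-0.06,0],[-0.1,0,-0.1,0],[-0.14,0,-0.1,0],[-0.18,0,-0.1,0],[-0.2,0,-0.1,0],[-0.2,0,-0.1,0]]
  ]
}}

```text
clock: 9.7
position: [0.6558, -0.0913, 0.2271]
tool_rot: [-3.139, 0.002, 2.093]
force: [1.9, -1.5, 0.0]
grip_width: 0.03
finger_force: 0.0
```

Run:
```python
from h import *
f=bot.grab_frame("scene");w=bot.grab_frame("wrist")
a=cv2.resize(np.array(f["pixels"])[175:285,215:385],(780,505),interpolation=2)
save(dict(pixels=a),"s5.png");save(w,"w6.png")
for l in("mirror_mount","lens_mount","driver"):
    for r in bot.spot_point(f,l)[:1]: print(l,np.round(ray(f,r["position"],0),3))
```

```text
mirror_mount [0.688 0.232 0.   ]
lens_mount [0.421 0.238 0.   ]
driver [0.729 0.077 0.   ]
```

View pics/s5.png

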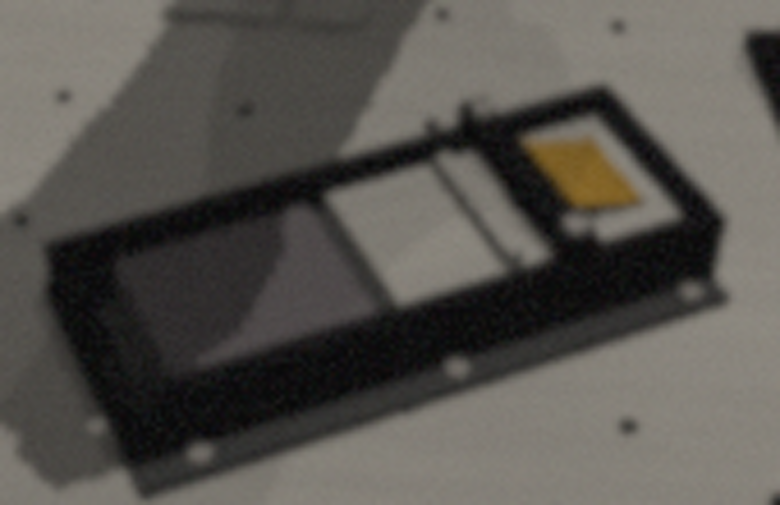

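View pics/w6.png

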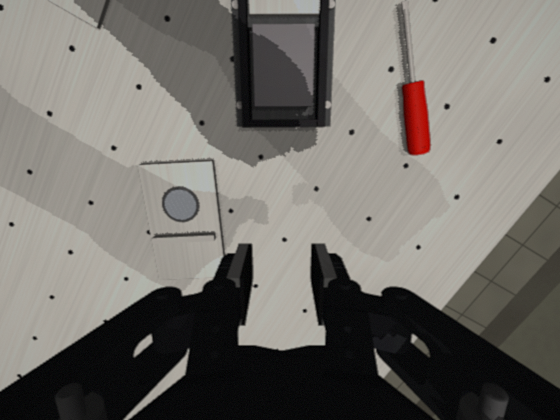

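The scene crop shows the carrier under the bridge and leaf (580,170) with its front at the end wall. A clear gap (350,250) separates it from the raised grey bed (240,290), which is level with the carrier's top. The bystanders have not moved, so I hand in.

```bash
python3 -c "
from workcell import bot
print(bot.job_done())"
```

```text
the job is handed in; nothing more can be done
None
```

I pressed the carrier down, slid it under the bridge and leaf spring to the end wall, and handed the job in; no verdict came back. In the last images it is home under the leaf, the bed looks up again behind it, and the mounts and screwdriver are where they were.

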